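# Hang the catch tray and dispense one bearing

## Task

Hook the blue catch tray's two steel claws into the pair of slots just below the yellow bearing dispenser on the grey upright, push it down until it sits fully home, and let go. Then press the dispenser's sprung red plunger once, gently, right down until you feel it bottom on its stop (without forcing it), and let it spring back up, so that exactly one bearing drops into the hanging tray; leave the other things on the bench where they are.

Things in the scene. Friction and masses are not known exactly. Their poses are not given: they have to be found in the camera images.
- stand: Grey slotted steel upright, 90 mm wide, 205 mm tall, 60 mm deep, on a foot 120 x 130 x 6 mm, fixed. Origin: at bench level, below the middle of its front face. x points from the front face into the upright: the face is the plane x = 0, looks to -x, and all hangs on the -x side. z up, y sideways along the face. Face plate 4 mm thick, hollow behind.
- slots (a point): Point on the upright's face (stand x = 0, y = 0, z = 110 mm) midway between the upper two slots, level with their lower edges; axes of the stand. Slots go through the plate at y = -22 and +22 mm, 10 mm wide, 24 mm tall: the upper pair, to be used, z = 110 to 134 mm; a lower, unused pair z = 50 to 74 mm.
- dispenser: Yellow bearing dispenser fixed on the upright; origin and axes of stand. Spans x = 0 to -55, y = -41 to 62, z = 145 to 195 mm. Its magazine, open above with a clear front, axis at x = -18, y = -20, top at z = 190 mm, holds three bearings. One full plunger stroke pushes out the lowest; on the way back the next drops into place.
- outlet (a point): Edge of the sill over which the bearing falls (stand x = -49, y = -20, z = 150 mm), towards stand -x, into a tray hung below; axes of the stand. The bearing goes over the edge late in the stroke, after about 22 mm of plunger travel.
- casing_top (a point): Centre of the top of the solid yellow casing under the plunger (stand x = -30, y = 33, z = 195 mm; casing y = 4 to 62 mm); axes of the stand. Inside is the plunger's hard stop. It is set differently each time and cannot be seen: it stops the cap before the cap touches the casing.
- plunger: Red cap, 32 mm diameter, 10 mm thick, on a rod. Origin: centre of its top (stand x = -30, y = 33, z = 247 mm when up); z up. Slides straight down against a spring (4 N at the top plus 0.2 N per mm), returns by itself. Stroke to the hard hidden stop: 27 to 37 mm, different each time. Bottomed: bears on the stop with over 2.5 N for 0.2 s. Never push it with over 35 N.
- bearing_1: Lowest bearing in the magazine, the one that comes out: steel with orange shields, 32 mm diameter, 12 mm thick, 40 g. Origin: centre of its underside as built. Do not handle bearings with the fingers.
- bearing_2: Middle bearing of the pile, same make. It must stay in the magazine.
- bearing_3: Top bearing of the pile, same make. It must stay in the magazine.
- tray: Blue open plastic tray, about 160 g, loose, right way up on the bench. Origin: on its underside, in the plane of its back face, mid-width. x points out of the back, the way the claws point; z up. It runs from x = 0 to -121 mm, y = -50 to 50 mm; floor and walls 4 mm thick, walls 30 mm high, back wall 48 mm high.
- tray_floor (a point): Middle of the tray's inner floor (tray x = -60, z = 4 mm); axes of the tray. To hang the tray: its back parallel to the upright's face, tongue undersides about 13 mm above the slots' lower edges; push along x until the back wall meets the face; lower about 13 mm until the tongues rest on the slots' lower edges.
- claws (a point): Point on the tray's back face (tray x = 0, z = 38 mm) midway between the claws, level with the tongues' undersides; axes of the tray. Two steel claws 6 mm wide at y = -22 and +22 mm: tongue z = 38 to 46 mm, out to x = 12 mm; lip from it down to z = 28 mm, at x = 6 to 12 mm. Tray fully home: coincides with slots.
- tab (a point): Centre of the top of the white grip tab on the tray's front (tray x = -138, z = 50 mm); axes of the tray. The tab is 16 mm thick across y, 32 mm long (x = -153 to -121 mm), z = 2 to 50 mm: grip it across y, from above.
- battery: Bystander: black sealed battery, 70 x 100 x 95 mm, standing on the bench. Origin: centre of its underside.
- tin: Bystander: green tin with a pale top, 60 mm diameter, 110 mm tall. Origin: centre of its underside.
- screwdriver: Bystander: screwdriver about 200 mm long lying on the bench.
There are look-alikes about, which are no part of the job. Several things look just like the stand: the one meant starts nearest to the robot's base.

How it is judged:
By the outcome, as a careful person would: the job done as asked, in the order asked, and still so for the second after the job is handed in, with the robot touching nothing.
It also fails if it takes over 72 s, if anything falls off the work surface, if the arm or the gripper's body presses on something with over 40 N, if the wrist force passes 120 N, or if a joint passes its speed limit or range.

## Robot

A 7-joint arm with a two-finger parallel gripper is mounted at the origin on the work surface. World frame = base frame: x ahead of the robot, y to its left, z up, the work surface at z = 0. Lengths are in m, angles in rad, forces in N, time in s.
With the tool pointing down it reaches from about 0.425 to 0.875 m from the base axis. Payload 8.4 kg.
Tool frame: the origin (TCP) lies at the very end of the fingers, on their centre line; the grasp point (between the pads) lies 19 mm behind it; z points along the fingers, y is the line along which they close (so a half turn about z gives the same grasp; the last joint's range is limited). The gripper opens to 87 mm and grips with 3 to 60 N. Pads are 19 mm wide; open, the fingers measure 117 mm over their backs; the gripper's body (75 mm by 190 mm) begins 51 mm behind the grasp point.
Start: joints at [1.236, 0.333, 0.04, 1.465, -0.013, 1.343, -0.059], TCP at [0.152, -0.632, 0.223] pointing down, gripper open.
Joint ranges: [-2.58, 2.58], [-0.38, 2.09], [-1.3, 1.39], [0.25, 2.4], [-1.5, 4.64], [0.08, 2.09], [-2.65, 2.65]. Speed limits (rad/s): [2.22, 2.22, 2.79, 2.79, 3.14, 3.14, 3.14].

## Interface

Orientations are given as a rotation vector (axis times angle).
In Python, from workcell import bot gives the robot as it stands. The module is installed in compiled form; this text tells all that it offers.
- The arm moves only by the shell command python3 -m jog 'ROWS'. ROWS is JSON, a list that holds one entry, the list of rows, each a list of 7 numbers: the shift along the tool's x, y, z normalised to -1 to 1, where 1 is 0.3 m, then the turn, a rotation vector about the tool's x, y, z normalised to -1 to 1, where 1 is 180 degrees, then the closure, from -1 (fully open) to 1 (shut). A call has 1 to 20 rows; each row is the pose to reach, as a shift and turn from the pose commanded when the call began, along the tool's axes at that moment, turning the shorter way round; what a row does not reach only later rows make up. A row lasts 1/8 s, in which the tool goes at most 62.5 mm and 10.7 degrees, less where a joint would pass 70% of its speed; a pose out of reach is approached as far as the arm can. A call with a number of a shift or a turn outside -1 to 1 is refused whole. A call with a gripper value outside its range is refused whole. The fingers move at their own pace and stop on an object; the grip force is fixed at half the most. Time passes only in rows, so rows that repeat a pose let the fingers close. It gives the time, the measured TCP pose, the force, the opening and the grip force at its end, in the units of the state.
- bot.read_state(): the state, without advancing time (a new reading comes with each control period).
- bot.camera(name): name is "scene" or "side" or "wrist"; returns a dict with "frame" (420x560x3 uint8, red, green, blue), "fx", "fy", "cx", "cy" (pixels), "rvec" (rotation vector, rad) and "tvec" (3), from world to camera coordinates, as OpenCV has them. Camera axes: x right, y down, z forward; pixel columns grow to the right and rows downward; lengths in m; the calibration is good to about 2 mm. A picture is of the moment at which its call begins. There is no depth.
- bot.close_job(): hands the job in; it is judged then, once.
Trained networks look in the newest picture that a camera, given by its name, has taken for a name from the list of things; names that differ only in an ending like _2 or _b are one class to them, and where a whole thing is asked for, a point or a joint stands for the part that bears it (a point fixed in the world has none). Each returns a list of dicts, best first, with "p" (0 to 1); they miss things now and then, are a little off and sometimes report something else, mostly with a low value. They report only what shows in the picture. A call takes as long as a camera call. They do not tell look-alikes from the thing itself.
- bot.regions_of(camera, query): "pixels" (420x560 bool, what is visible of it) and "box" ([centre column, centre row, width, height] in pixels, round what is visible of it).
The state is a dict: "time_s": time; "qpos": joint angles; "dq": joint speeds; "effort": joint torques, N m; "tool_pos": TCP position; "ee_rot": TCP orientation; "contact_force": force on the tool from outside, world axes, zero at the start; "ft_torque": the same for the moment, N m; "width": finger opening in m; "finger_force": force on a finger pad.
Only numpy, scipy, OpenCV 4.12 (cv2) and the standard library are available. Lean on these libraries where they do the work, as an engineer would, in place of code of your own. Each camera call takes 0.05 s, during which the arm holds its last target. There are 200 camera calls.

## Working session

There is one attempt and no reset: what is moved stays moved. The work goes in short steps, Python scripts to look and compute and a shell command to move; the robot and the scene stay as the last step left them, time stands still between calls to the robot, and variables do not carry over. Pictures are saved under pics/ and viewed, at most 10 in all, crops included, and the job is handed in when it is done.

```bash
mkdir -p pics; python3 - <<'E'
from workcell import bot
import cv2,numpy as np
s=bot.read_state();print({k:np.round(v,3).tolist() for k,v in s.items()})
ims=[]
for c in ["scene","side"]:
    d=bot.camera(c);R=cv2.Rodrigues(np.array(d["rvec"],float))[0];print(c,d["fx"],d["fy"],d["cx"],d["cy"],"pos",(-R.T@np.array(d["tvec"])).round(3),"fwd",R[2].round(2))
    ims.append(d["frame"])
    for q in ["stand","tray","dispenser","plunger","tab","claws","battery","tin"]:
        for r in bot.regions_of(c,q)[:4]: print(c,q,round(r["p"],2),np.round(r["box"]).tolist())
cv2.imwrite("pics/scene.png",cv2.resize(ims[0],(800,600))[:,:,::-1]);cv2.imwrite("pics/side.png",cv2.resize(ims[1],(800,600))[:,:,::-1])
E
```

```text
{'time_s': 0.0, 'qpos': [1.236, 0.334, 0.04, 1.466, -0.013, 1.343, -0.058], 'dq': [-0.001, -0.001, -0.001, 0.001, 0.0, 0.001, 0.0], 'effort': [0.0, -65.636, 1.335, -40.38, -0.06, 0.045, 0.0], 'tool_pos': [0.152, -0.632, 0.222], 'ee_rot': [-3.118, -0.369, 0.0], 'contact_force': [0.046, -0.298, 0.487], 'ft_torque': [-0.014, 0.028, -0.013], 'finger_force': 0.0, 'width': 0.087}
scene 384.0694131668222 384.0694131668222 284.4342612102964 204.70425342565085 pos [1.058 0.792 0.768] fwd [-0.39 -0.74 -0.55]
scene stand 0.88 [389.0, 312.0, 67.0, 86.0]
scene stand 0.74 [227.0, 240.0, 65.0, 82.0]
scene stand 0.71 [301.0, 193.0, 43.0, 67.0]
scene tray 0.93 [349.0, 265.0, 41.0, 51.0]
scene dispenser 0.91 [302.0, 182.0, 35.0, 16.0]
scene dispenser 0.86 [216.0, 230.0, 45.0, 28.0]
scene dispenser 0.69 [393.0, 305.0, 55.0, 39.0]
scene plunger 0.54 [389.0, 284.0, 19.0, 24.0]
scene plunger 0.45 [209.0, 212.0, 16.0, 19.0]
scene plunger 0.44 [294.0, 168.0, 8.0, 18.0]
scene tab 0.94 [353.0, 265.0, 44.0, 46.0]
scene tab 0.18 [267.0, 298.0, 41.0, 61.0]
scene claws 0.61 [352.0, 265.0, 44.0, 50.0]
scene batter
[... 215 characters left out ...]
61465646418907 197.8223669486203 pos [-0.038  0.688  1.116] fwd [ 0.5  -0.52 -0.69]
side stand 0.79 [345.0, 224.0, 60.0, 93.0]
side stand 0.65 [174.0, 321.0, 79.0, 100.0]
side stand 0.57 [238.0, 184.0, 52.0, 91.0]
side tray 0.9 [270.0, 304.0, 66.0, 56.0]
side dispenser 0.93 [222.0, 172.0, 21.0, 38.0]
side dispenser 0.86 [151.0, 304.0, 27.0, 57.0]
side dispenser 0.63 [331.0, 211.0, 31.0, 41.0]
side plunger 0.58 [143.0, 279.0, 19.0, 18.0]
side plunger 0.46 [328.0, 186.0, 15.0, 18.0]
side claws 0.59 [270.0, 303.0, 63.0, 55.0]
side battery 0.87 [193.0, 244.0, 42.0, 49.0]
side battery 0.35 [272.0, 306.0, 63.0, 54.0]
side tin 0.81 [326.0, 173.0, 22.0, 36.0]
side tin 0.33 [272.0, 305.0, 64.0, 54.0]
```

View pics/scene.png

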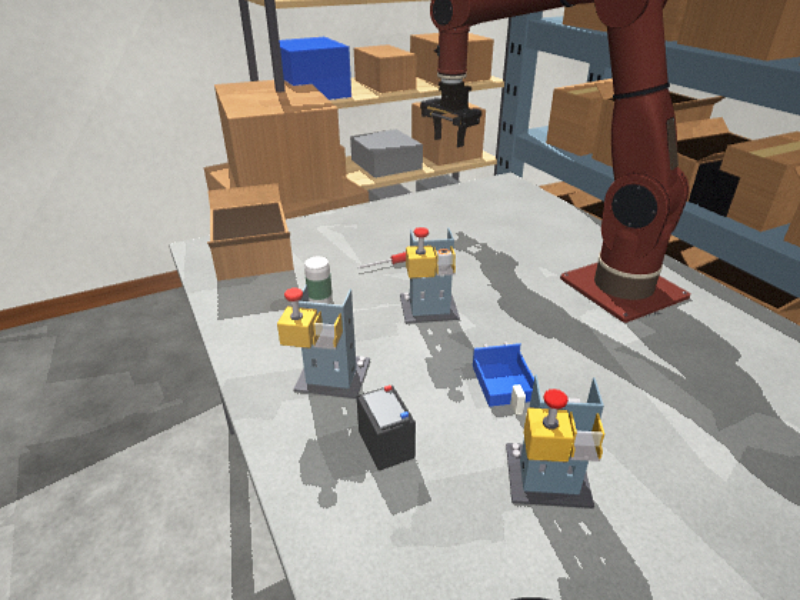

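View pics/side.png

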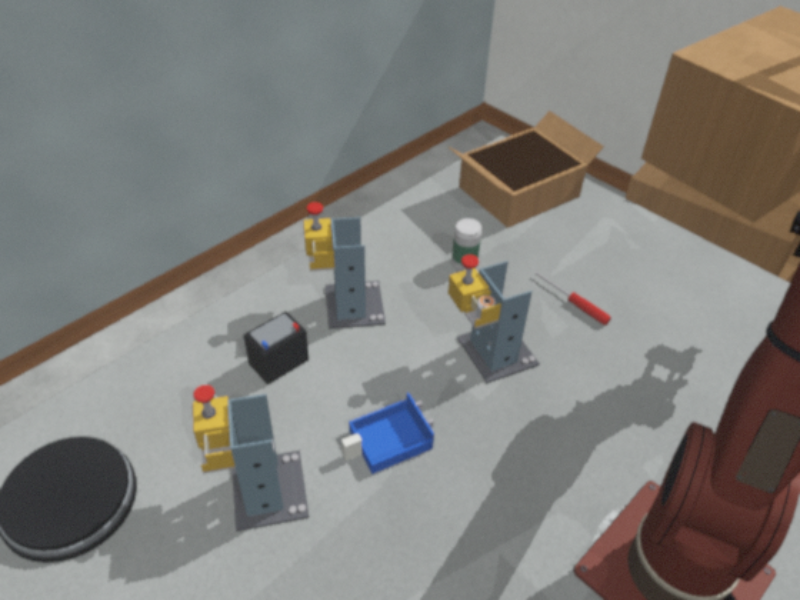

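Scene picture: three look-alike stands, caps at about (555,398), (293,295), (421,232) of 800x600. The tray is at (503,373) with its white tab at (518,398). Side picture: stand caps at (204,394), (315,208), (470,262), the tray at (390,435), the tab at (350,445).

```bash
cat > h.py <<'E'
from workcell import bot
import cv2,numpy as np
def cam(c,save=None):
    d=bot.camera(c);d["R"]=cv2.Rodrigues(np.array(d["rvec"],float))[0];d["t"]=np.array(d["tvec"],float)
    d["C"]=-d["R"].T@d["t"];d["K"]=np.array([[d["fx"],0,d["cx"]],[0,d["fy"],d["cy"]],[0,0,1.]])
    return d
def proj(d,P):
    return cv2.projectPoints(np.atleast_2d(P).astype(float),np.array(d["rvec"],float),d["t"],d["K"],None)[0][:,0]
def ray(d,u,v): return d["R"].T@np.linalg.inv(d["K"])@np.array([u,v,1.])
def atz(d,u,v,z):
    r=ray(d,u,v);return d["C"]+r*(z-d["C"][2])/r[2]
def crop(d,x,y,w,h,s,name,pts=()):
    im=np.ascontiguousarray(d["frame"][:,:,::-1])[y:y+h,x:x+w]
    im=cv2.resize(im,None,fx=s,fy=s,interpolation=cv2.INTER_CUBIC)
    for p in pts: cv2.circle(im,tuple(int(round((a-b+.5)*s)) for a,b in zip(p,(x,y))),2,(0,255,255),-1)
    cv2.imwrite(name,im)
E
python3 - <<'E'
from h import *
f=.7
S=cam("scene");D=cam("side")
for n,a,b in [("A",(555,398),(204,394)),("B",(421,232),(470,262)),("C",(293,295),(315,208))]:
    p=atz(S,a[0]*f,a[1]*f,.247);q=atz(D,b[0]*f,b[1]*f,.247);print(n,p.round(3),q.round(3),np.hypot(*p[:2]).round(3))
for n,a,b,z in [("tab",(518,388),(349,439),.05)]:
    print(n,atz(S,a[0]*f,a[1]*f,z).round(3),atz(D,b[0]*f,b[1]*f,z).round(3))
crop(D,290,160,110,120,5,"pics/sideB.png")
crop(S,265,150,140,150,4,"pics/sceneB.png")
E
```

```text
A [0.628 0.412 0.247] [0.62  0.411 0.247] 0.751
B [ 0.548 -0.098  0.247] [ 0.54  -0.099  0.247] 0.557
C [0.859 0.007 0.247] [0.85  0.002 0.247] 0.859
tab [0.51  0.215 0.05 ] [0.515 0.223 0.05 ]
```

View pics/sideB.png

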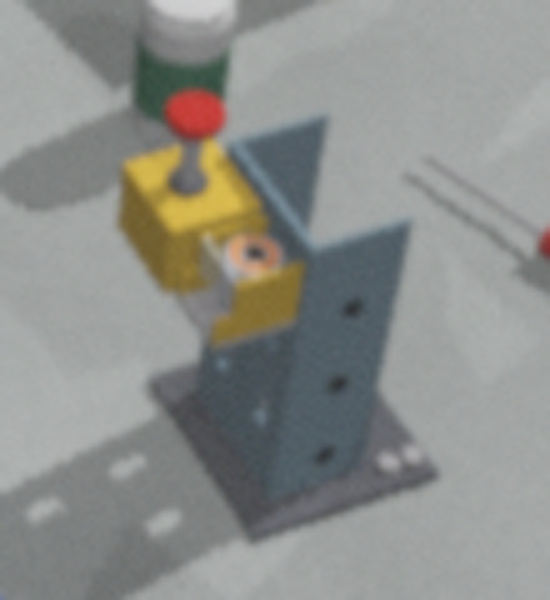

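View pics/sceneB.png

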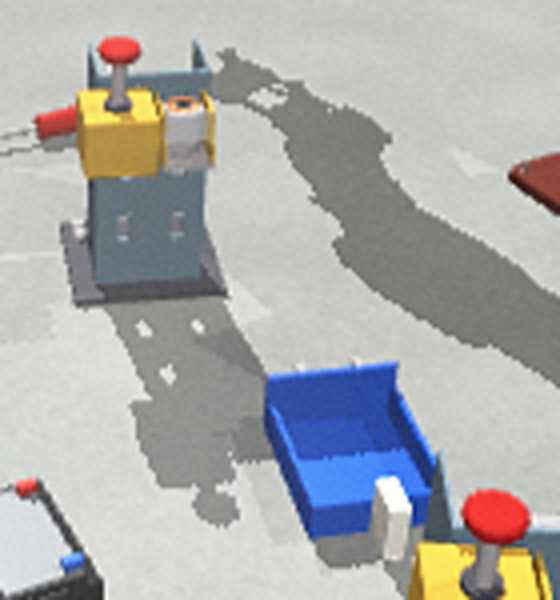

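Nearest to the base is stand B, cap scene (421,232)/side (470,262), at 0.56 m; A is at 0.75 m and C at 0.86 m. The crops confirm it: a bearing shows in its magazine, and its face looks along +y towards the tray. There is one blue tray, with its claws pointing at that stand. Next I'll bring the wrist camera over.

```bash
python3 -m jog '[[[0,0,-0.6,0,0,0,-1],[0,0,-0.7,0,0,0,-1],[0.2,-0.1,-0.7,0,0,-0.05,-1],[0.4,-0.2,-0.7,0,0,-0.1,-1],[0.6,-0.3,-0.7,0,0,-0.15,-1],[0.8,-0.4,-0.7,0,0,-0.2,-1],[0.98,-0.56,-0.7,0,0,-0.2,-1],[0.98,-0.56,-0.7,0,0,-0.2,-1],[0.98,-0.56,-0.7,0,0,-0.2,-1]]]'
python3 - <<'E'
from h import *
s=bot.read_state();print(s["tool_pos"],cv2.Rodrigues(np.array(s["ee_rot"]))[0].round(3).tolist())
E
```

```text
time_s: 2.12
tool_pos: [0.402, -0.3957, 0.4332]
ee_rot: [2.847, 1.327, 0.003]
contact_force: [-0.8, -1.2, 0.5]
width: 0.087
finger_force: 0.0
[ 0.40204423 -0.39565317  0.43317886] [[0.643, 0.766, 0.002], [0.766, -0.643, 0.001], [0.002, 0.001, -1.0]]
```

```bash
python3 -m jog '[[[0.2,-0.1,-0.1,0,0,-0.05,-1],[0.4,-0.2,-0.13,0,0,-0.1,-1],[0.6,-0.3,-0.13,0,0,-0.15,-1],[0.8,-0.4,-0.13,0,0,-0.2,-1],[0.97,-0.48,-0.13,0,0,-0.22,-1],[0.97,-0.48,-0.13,0,0,-0.22,-1]]]'
python3 -m jog '[[[0.2,-0.02,0,0,0,0,-1],[0.4,-0.05,0,0,0,0,-1],[0.6,-0.07,0,0,0,0,-1],[0.6,-0.07,0,0,0,0,-1],[0.6,-0.07,0,0,0,0,-1]]]'
python3 - <<'E'
from h import *
s=bot.read_state();print(s["tool_pos"],cv2.Rodrigues(np.array(s["ee_rot"]))[0].round(3).tolist(),s["qpos"].round(2))
d=cam("wrist");print(d["fx"],d["C"],d["R"].round(2).tolist())
cv2.imwrite("pics/w1.png",cv2.resize(d["frame"],(800,600))[:,:,::-1])
for q in ["tray","tab","claws","stand","plunger"]:
    for r in bot.regions_of("wrist",q)[:3]: print(q,round(r["p"],2),np.round(r["box"]).tolist())
E
```

```text
time_s: 2.88
tool_pos: [0.4782, -0.0817, 0.4721]
ee_rot: [2.232, 2.21, 0.001]
contact_force: [-0.6, -1.8, -1.1]
width: 0.0872
finger_force: 0.0
time_s: 3.5
tool_pos: [0.46, 0.0939, 0.4716]
ee_rot: [2.24, 2.202, -0.001]
contact_force: [0.3, -1.4, -0.9]
width: 0.0866
finger_force: 0.0
[0.45998243 0.0938902  0.47157691] [[0.017, 1.0, 0.0], [1.0, -0.017, -0.001], [-0.001, 0.0, -1.0]] [ 0.44 -0.02 -0.71  1.37 -0.01  1.79 -0.29]
331.4720358789878 [0.46188365 0.16605742 0.63401506] [[1.0, -0.02, -0.0], [-0.02, -0.96, 0.26], [-0.01, -0.26, -0.96]]
tray 0.55 [297.0, 121.0, 77.0, 100.0]
tab 0.77 [297.0, 123.0, 76.0, 99.0]
tab 0.18 [346.0, 317.0, 20.0, 32.0]
claws 0.97 [297.0, 121.0, 75.0, 95.0]
claws 0.46 [312.0, 286.0, 90.0, 95.0]
claws 0.22 [466.0, 102.0, 81.0, 66.0]
stand 0.92 [332.0, 23.0, 87.0, 47.0]
stand 0.69 [480.0, 220.0, 161.0, 82.0]
stand 0.61 [313.0, 286.0, 93.0, 94.0]
plunger 0.96 [346.0, 317.0, 21.0, 29.0]
```

View pics/w1.png

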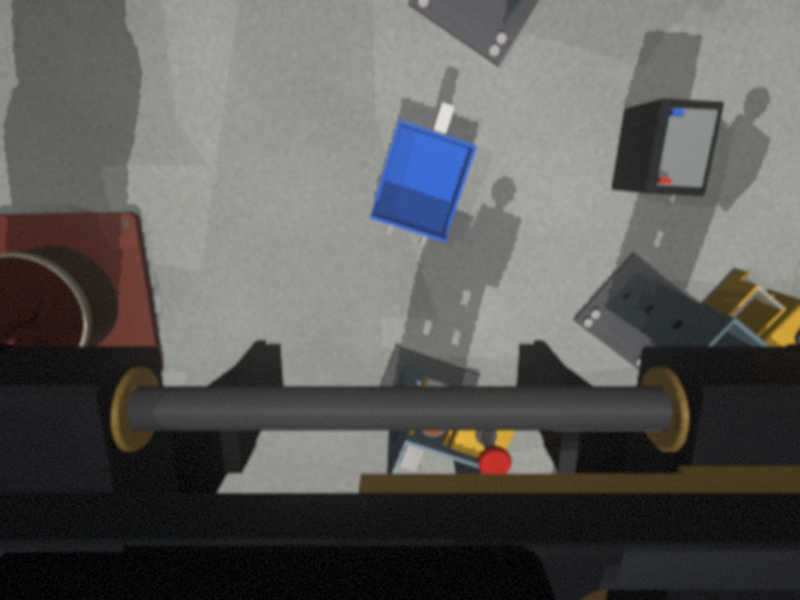

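Wrist picture: the blue tray is at (425,180) with its white tab at (443,118) and claws at (405,235). Our stand is partly hidden by the gripper, red cap (494,462). I'll keep this frame, step back towards -y for a clean view of the stand, then fit both.

```bash
python3 - <<'E'
from h import *
import pickle
pickle.dump({c:cam(c) for c in ["wrist","scene","side"]},open("v1.pkl","wb"))
E
python3 -m jog '[[[-0.2,0,0,0,0,0,-1],[-0.4,0.05,0,0,0,0,-1],[-0.6,0.1,0,0,0,0,-1],[-0.8,0.15,0,0,0,0,-1],[-0.98,0.2,0,0,0,0,-1],[-0.98,0.2,0,0,0,0,-1],[-0.98,0.2,0,0,0,0,-1],[-0.98,0.2,0,0,0,0,-1]]]'
python3 - <<'E'
from h import *
import pickle
v={c:cam(c) for c in ["wrist","scene","side"]};pickle.dump(v,open("v2.pkl","wb"))
d=v["wrist"];print(d["C"])
crop(d,230,30,200,190,4,"pics/w2.png") if 0 else cv2.imwrite("pics/w2.png",cv2.resize(d["frame"][0:250,180:500],(800,625))[:600,:,::-1])
E
```

```text
time_s: 4.95
tool_pos: [0.5152, -0.1983, 0.4721]
ee_rot: [2.236, 2.206, 0.001]
contact_force: [0.2, 1.0, 1.3]
width: 0.0871
finger_force: 0.0
[ 0.51672219 -0.12619355  0.63456907]
```

View pics/w2.png

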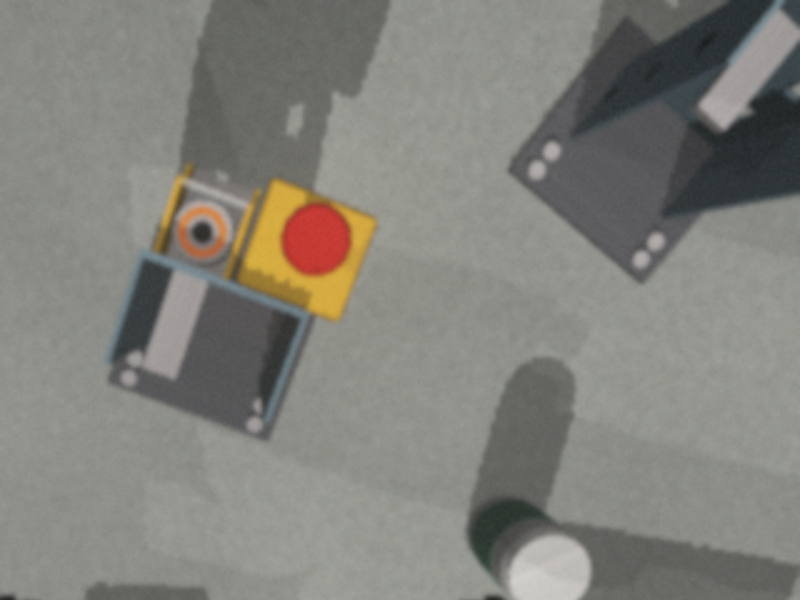

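The clean view shows our stand: red cap (317,240), upright top corners (140,252), (311,315), (108,360), (266,420), casing corners (274,180), (378,217), (338,320). Now to fit both poses.

```bash
cat > fit.py <<'E'
from h import *
from scipy.optimize import least_squares
def T(p,P):
    c,s=np.cos(p[2]),np.sin(p[2]);P=np.atleast_2d(P)
    return np.c_[P[:,0]*c-P[:,1]*s+p[0],P[:,0]*s+P[:,1]*c+p[1],P[:,2]]
def hull(d,p,P): return cv2.convexHull(proj(d,T(p,P)).astype(np.float32))
def hsv(d): return cv2.cvtColor(d["frame"],cv2.COLOR_RGB2HSV)
def contour(m):
    return max(cv2.findContours(m.astype(np.uint8),cv2.RETR_EXTERNAL,cv2.CHAIN_APPROX_NONE)[0],key=cv2.contourArea)[:,0]
def bluemask(d):
    h=hsv(d);m=((h[...,0]>105)&(h[...,0]<130)&(h[...,1]>140)&(h[...,2]>40)).astype(np.uint8)
    n,l,s,_=cv2.connectedComponentsWithStats(m);return l,s,m
def tray_pts(dz=0):
    W=[[x,y,z] for x,zs in((0,(0,.048)),(-.121,(0,.03))) for y in(-.05,.05) for z in zs]
    return np.array(W)+[0,0,dz]
E
python3 - <<'E'
from fit import *
import pickle
v1=pickle.load(open("v1.pkl","rb"));v2=pickle.load(open("v2.pkl","rb"))
W=v2["wrist"];o=[]
for u,v,x,y,z in [(317,240,-30,33,247),(140,252,0,-45,205),(311,315,0,45,205),(108,360,60,-45,205),(266,420,60,45,205),(274,180,-55,4,195),(378,217,-55,62,195),(338,320,0,62,195)]:
    o.append((W,180+u/2.5,v/2.5,x,y,z))
for u,v,x,y,z in [(195,107,-30,33,247),(230,143,0,45,205),(313,250,0,-45,205),(410,222,60,-45,205),(327,118,60,45,205),(272,497,0,-45,6)]:
    o.append((v2["side"],290+u/5-.4,160+v/5-.4,x,y,z))
for u,v,x,y,z in [(120,47,-30,33,247),(95,280,0,45,6),(203,278,0,-45,6),(123,226,0,22,62),(177,223,0,-22,62)]:
    o.append((v2["scene"],265+u/4-.4,150+v/4-.4,x,y,z))
def res(p,o): return np.concatenate([proj(d,T(p,np.array([[x,y,z]])/1e3))[0]-[u,v] for d,u,v,x,y,z in o])
for nm,oo in [("wrist",o[:8]),("side",o[8:14]),("scene",o[14:]),("all",o)]:
    r=least_squares(res,[.53,-.13,-1.8],args=(oo,),loss="soft_l1");print(nm,r.x.round(4),np.degrees(r.x[2]).round(2),"rms",np.sqrt(np.mean(res(r.x,oo)**2)).round(2))
    if nm=="wrist":print(res(r.x,oo).reshape(-1,2).round(1).tolist())
# tray silhouettes
cs=[]
for c in ["wrist","side","scene"]:
    d=v1[c];l,s,m=bluemask(d)
    p0=proj(d,[[.505,.16,.02]])[0];k=np.where((s[:,4]>150))[0][1:]
    cen=[(s[i,0]+s[i,2]/2,s[i,1]+s[i,3]/2) for i in k];i=k[np.argmin([np.hypot(*(np.array(q)-p0)) for q in cen])]
    ct=cv2.convexHull(contour(l==i))[:,0].astype(float);print(c,s[i],p0.round())
    # dense hull pts
    q=np.concatenate([np.linspace(ct[j],ct[(j+1)%len(ct)],8,endpoint=False) for j in range(len(ct))]);cs.append((d,contour(l==i).astype(float) if 0 else q))
def rt(p,cs): return np.concatenate([[cv2.pointPolygonTest(hull(d,p,tray_pts()),(float(a),float(b)),True)-.4 for a,b in q] for d,q in cs])
for nm,cc in [("wrist",cs[:1]),("side",cs[1:2]),("scene",cs[2:]),("w+s",cs[:2])]:
    r=least_squares(rt,[.49,.11,-1.85],args=(cc,),loss="soft_l1",diff_step=1e-4);print("tray",nm,r.x.round(4),np.degrees(r.x[2]).round(2),np.sqrt(np.mean(rt(r.x,cc)**2)).round(2),"tab",T(r.x,[-.138,0,.05]).round(4))
d=v1["wrist"];print("tab white atz",atz(d,445*.7,107*.7,.05))
E
```

```text
wrist [ 0.5053 -0.1202 -1.9382] -111.05 rms 1.15
[[-0.2, -0.1], [0.1, -1.8], [-0.3, -1.0], [-1.8, 1.3], [0.9, 1.5], [-0.8, -2.0], [1.0, 0.4], [0.6, 1.5]]
side [ 0.5032 -0.1198 -1.9486] -111.64 rms 0.54
scene [ 0.501  -0.1239 -1.9762] -113.23 rms 0.43
all [ 0.5048 -0.1202 -1.9401] -111.16 rms 0.96
wrist [ 260   85   73   84 3903] [304. 120.]
side [ 245  276   58   54 1788] [265. 302.]
scene [ 331  241   43   43 1302] [351. 267.]
tray wrist [ 0.4708  0.0909 -1.8791] -107.67 0.43 tab [[0.5127 0.2224 0.05  ]]
tray side [ 0.468   0.0899 -1.9427] -111.31 0.83 tab [[0.5181 0.2185 0.05  ]]
tray scene [ 0.4677  0.0883 -1.9203] -110.02 0.89 tab [[0.5149 0.2179 0.05  ]]
tray w+s [ 0.4707  0.0906 -1.8823] -107.85 0.79 tab [[0.513 0.222 0.05 ]]
tab white atz [0.51485829 0.23233925 0.05      ]
```

```bash
python3 -m jog '[[[0.2,0,0,0,0,0.03,-1],[0.4,0,0,0,0,0.06,-1],[0.6,0,0,0,0,0.095,-1],[0.8,0,0.2,0,0,0.095,-1],[0.95,-0.02,0.4,0,0,0.095,-1],[0.95,-0.02,0.6,0,0,0.095,-1],[0.95,-0.02,0.67,0,0,0.095,-1],[0.95,-0.02,0.67,0,0,0.095,-1]]]'
python3 - <<'E'
from fit import *
s=bot.read_state();R=cv2.Rodrigues(np.array(s["ee_rot"]))[0];print(s["tool_pos"],np.degrees(np.arctan2(R[1,0],R[0,0])))
print((R.T@(np.array([.5145,.2225,.11])-s["tool_pos"])/.3).round(3))
d=cam("wrist");l,S,m=bluemask(d)
i=1+np.argmax(S[1:,4]);print(S[i]);ct=contour(l==i);q=cv2.convexHull(ct)[:,0].astype(float);q=np.concatenate([np.linspace(q[j],q[(j+1)%len(q)],8,endpoint=False) for j in range(len(q))])
def rt(p): return [cv2.pointPolygonTest(hull(d,p,tray_pts()),(float(a),float(b)),True)-.4 for a,b in q]
r=least_squares(rt,[.4707,.0908,-1.88],loss="soft_l1",diff_step=1e-4);print(r.x,np.degrees(r.x[2]),np.sqrt(np.mean(np.square(rt(r.x)))),T(r.x,[-.138,0,.05]))
P=T(r.x,[[x,y,.05] for x in(-.121,-.153) for y in(-.008,.008)]);
pts=np.vstack([proj(d,P),proj(d,T(r.x,tray_pts()))])
crop(d,140,0,280,230,2.8,"pics/w3.png",pts)
E
```

```text
time_s: 6.1
tool_pos: [0.5114, 0.0856, 0.2681]
ee_rot: [-2.538, -1.848, 0.007]
contact_force: [1.4, 0.4, 1.9]
width: 0.0868
finger_force: 0.0
[0.51140237 0.08556668 0.26813535] 72.10708596621947
[ 0.439 -0.128  0.527]
[ 203   79   87  108 8873]
[ 0.47048934  0.09118928 -1.89489744] -108.56962612125919 0.5622879680561291 [[0.51443638 0.22200463 0.05      ]]
```

View pics/w3.png

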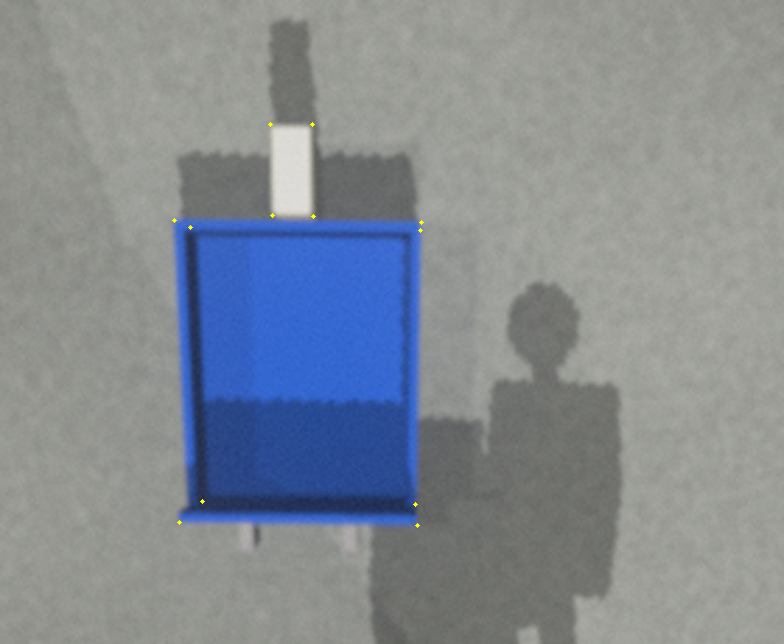

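Crop: the tray fit lies right on the picture (tab top centre at (292,170), claws at (248,537) and (350,537)). Descend on the tab and grip.

```bash
python3 -m jog '[[[0.2,-0.06,0.15,0,0,0.004,-1],[0.4,-0.12,0.3,0,0,0.004,-1],[0.437,-0.129,0.45,0,0,0.004,-1],[0.437,-0.129,0.6,0,0,0.004,-1],[0.437,-0.129,0.75,0,0,0.004,-1],[0.437,-0.129,0.84,0,0,0.004,-1],[0.437,-0.129,0.846,0,0,0.004,-1],[0.437,-0.129,0.846,0,0,0.004,-1],[0.437,-0.129,0.846,0,0,0.004,1],[0.437,-0.129,0.846,0,0,0.004,1],[0.437,-0.129,0.846,0,0,0.004,1],[0.437,-0.129,0.846,0,0,0.004,1],[0.437,-0.129,0.846,0,0,0.004,1],[0.437,-0.129,0.846,0,0,0.004,1]]]'
python3 - <<'E'
from fit import *
s=bot.read_state();R=cv2.Rodrigues(np.array(s["ee_rot"]))[0];print(s["tool_pos"],np.degrees(np.arctan2(R[1,0],R[0,0])),s["width"],s["finger_force"])
E
```

```text
time_s: 7.9
tool_pos: [0.5172, 0.222, 0.0167]
ee_rot: [-2.553, -1.831, 0.0]
contact_force: [0.1, -0.6, 0.3]
width: 0.0353
finger_force: 0.0
[0.51721598 0.2219641  0.01673811] 71.28805549474403 0.035319440546291526 0.0
```

```bash
python3 -m jog '[[[0,0,0,0,0,0,1],[0,0,0,0,0,0,1],[0,0,0,0,0,0,1],[0,0,0,0,0,0,1],[0,0,-0.1,0,0,0,1],[0,0,-0.3,0,0,0,1],[0,0,-0.5,0,0,0,1],[0,0,-0.5,0,0,0,1],[0,0,-0.5,0,0,0,1]]]'
python3 - <<'E'
from fit import *
s=bot.read_state();R=cv2.Rodrigues(np.array(s["ee_rot"]))[0];print(s["tool_pos"],np.degrees(np.arctan2(R[1,0],R[0,0])),s["width"],s["finger_force"])
E
```

```text
time_s: 9.02
tool_pos: [0.5169, 0.2215, 0.166]
ee_rot: [2.553, 1.83, -0.001]
contact_force: [0.1, -0.7, -2.9]
width: 0.0157
finger_force: 30.0
[0.5169312  0.22146541 0.16599389] 71.27289808150249 0.01573702123817787 29.981309208087623
```

```bash
python3 -m jog '[[[-0.1,0.1,0,0,0,0.0135,1],[-0.2,0.2,0.05,0,0,0.0135,1],[-0.3,0.3,0.1,0,0,0.0135,1],[-0.4,0.354,0.15,0,0,0.0135,1],[-0.462,0.354,0.214,0,0,0.0135,1],[-0.462,0.354,0.214,0,0,0.0135,1],[-0.462,0.354,0.214,0,0,0.0135,1],[-0.462,0.354,0.214,0,0,0.0135,1]]]'
cat > look.py <<'E'
from fit import *
s=bot.read_state();R=cv2.Rodrigues(np.array(s["ee_rot"]))[0];p=s["tool_pos"];az=np.degrees(np.arctan2(R[1,0],R[0,0]));print("tcp",p.round(4),"az",az.round(2),"zdir",R[:,2].round(4),"t",s["time_s"],"F",np.round(s["contact_force"],1))
fk=np.r_[p[:2]-.1389*R[:2,0],np.radians(az-180)];print("fk tray",fk.round(4),"z",p[2]-.0167)
ST=np.array([.5048,-.1202,-1.9401])
c,si=np.cos(ST[2]),np.sin(ST[2]);dd=fk[:2]-ST[:2];print("rel stand x,y mm",(1e3*np.array([c*dd[0]+si*dd[1],-si*dd[0]+c*dd[1]])).round(1))
E
python3 look.py; python3 - <<'E'
from fit import *
from look import fk,p
z=p[2]-.0167
ims=[]
for c,off,ST in [("side",(290,160),[.5032,-.1198,-1.9486]),("scene",(265,150),[.501,-.1239,-1.9762])]:
    d=cam(c);l,S,m=bluemask(d);p0=proj(d,T(fk,[[-.06,0,z+.02]]))[0]
    k=[i for i in range(1,len(S)) if S[i,4]>150];i=min(k,key=lambda i:np.hypot(S[i,0]+S[i,2]/2-p0[0],S[i,1]+S[i,3]/2-p0[1]))
    q=cv2.convexHull(contour(l==i))[:,0].astype(float);q=np.concatenate([np.linspace(q[j],q[(j+1)%len(q)],8,endpoint=False) for j in range(len(q))])
    def rt(x): return [cv2.pointPolygonTest(hull(d,x,tray_pts(z)),(float(a),float(b)),True)-.4 for a,b in q]
    r=least_squares(rt,fk,loss="soft_l1",diff_step=1e-4);print(c,S[i],r.x.round(4),"vs fk",((r.x-fk)*[1e3,1e3,57.3]).round(1),np.sqrt(np.mean(np.square(rt(r.x)))).round(2))
    x,y=(p0-[70,90]).astype(int);im=d["frame"][y:y+150,x:x+100];im=cv2.resize(im,(400,600),interpolation=cv2.INTER_CUBIC)[:,:,::-1].copy()
    for a,b in proj(d,np.vstack([T(fk,np.array([[0,u,w] for u in(-.022,.022) for w in(.038,)]+[[0,-.05,.048],[0,.05,.048]])+[0,0,z]),T([.5048,-.1202,-1.9401],[[0,sy*.022+e,w] for sy in(-1,1) for e in(-.005,.005) for w in(.11,.134)])])): cv2.circle(im,(int((a-x+.5)*4),int((b-y+.5)*4)),2,(0,255,255),-1)
    ims.append(im);print((x,y))
cv2.imwrite("pics/hold.png",np.hstack(ims))
E
```

```text
time_s: 10.02
tool_pos: [0.5725, 0.0623, 0.1004]
ee_rot: [-2.582, -1.779, -0.004]
contact_force: [4.4, 14.9, -8.0]
width: 0.0158
finger_force: 43.0
tcp [0.5725 0.0623 0.1004] az 69.13 zdir [-0.0015  0.0069 -1.    ] t 10.025 F [ 4.4 14.9 -8. ]
fk tray [ 0.523  -0.0675 -1.9351] z 0.08368543917527732
rel stand x,y mm [-55.7  -2. ]
tcp [0.5725 0.0623 0.1004] az 69.13 zdir [-0.0015  0.0069 -1.    ] t 10.025 F [ 4.4 14.9 -8. ]
fk tray [ 0.523  -0.0675 -1.9351] z 0.08368543917527732
rel stand x,y mm [-55.7  -2. ]
side [285 213  44  49 974] [ 0.5273 -0.0666 -1.9262] vs fk [4.3 0.9 0.5] 2.6
(np.int64(231), np.int64(147))
scene [293 217  16  18 217] [ 0.5114 -0.0679 -2.0014] vs fk [-11.6  -0.3  -3.8] 5.25
(np.int64(239), np.int64(126))
```

View pics/hold.png

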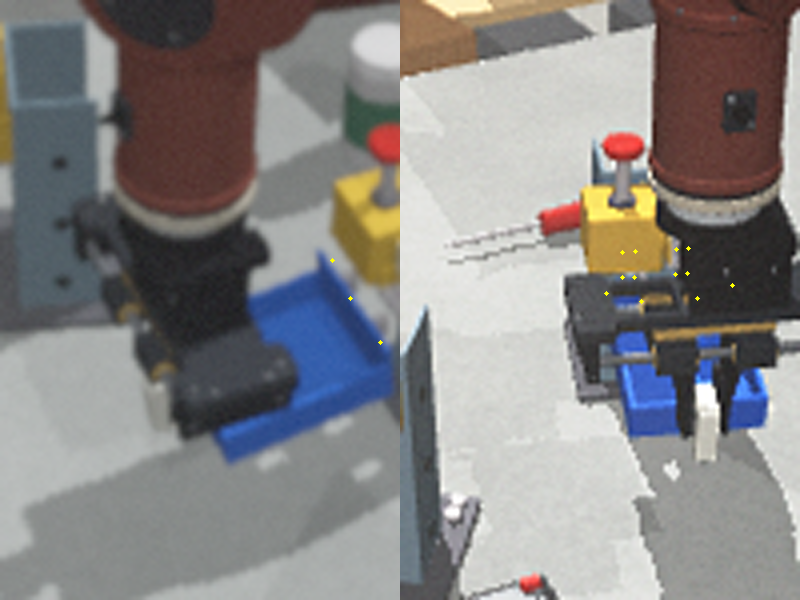

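Picture: left (side) the tray is held level at (300,360) near the yellow casing (365,230); right (scene) the tray is at (690,400), seen over the gripper. The wrist reads 15 N, so I'll check whether that is real before going on.

```bash
python3 -m jog '[[[0,0,0,0,0,0,1],[0,0,0,0,0,0,1]]]'; python3 look.py; python3 - <<'E'
from fit import *
s=bot.read_state();print(np.round(s["ft_torque"],2),s["dq"].round(3),s["qpos"].round(3))
E
```

```text
time_s: 10.38
tool_pos: [0.5724, 0.0623, 0.1004]
ee_rot: [-2.582, -1.779, -0.004]
contact_force: [5.5, 14.8, -7.9]
width: 0.0157
finger_force: 43.0
tcp [0.5724 0.0623 0.1004] az 69.13 zdir [-0.0016  0.0068 -1.    ] t 10.375 F [ 5.5 14.8 -7.9]
fk tray [ 0.523  -0.0675 -1.9351] z 0.08366045206403663
rel stand x,y mm [-55.7  -2.1]
[ 3.74 -1.17  0.16] [-0.     0.001  0.001 -0.001 -0.001  0.001 -0.001] [ 0.358  0.352 -0.645  1.766  0.227  1.1   -0.725]
```

```bash
python3 -m jog '[[[0.05,0,0,0,0,0,1],[0.12,0,0,0,0,0,1],[0.2,0,0,0,0,0,1],[0.2,0,0,0,0,0,1],[0.2,0,0,0,0,0,1],[0.2,0,0,0,0,0,1]]]'; python3 look.py; python3 - <<'E'
from fit import *
from look import fk,p
s=bot.read_state();print(np.round(s["ft_torque"],2))
z=p[2]-.0167
ims=[]
for c in ["side","scene"]:
    d=cam(c);p0=proj(d,T(fk,[[-.02,0,z+.04]]))[0]
    x,y=(p0-[50,75]).astype(int);im=d["frame"][y:y+150,x:x+100];im=cv2.resize(im,(400,600),interpolation=cv2.INTER_CUBIC)[:,:,::-1].copy()
    P=T(fk,np.array([[0,-.05,.048],[0,.05,.048],[-.121,-.05,.03],[-.121,-.05,0],[-.121,.05,0],[0,-.05,0],[-.153,0,.002]])+[0,0,z])
    P=np.vstack([P,T([.5048,-.1202,-1.9401],[[-.055,-.041,.145],[-.055,.062,.145],[-.055,.062,.195],[-.055,.004,.195]])])
    for a,b in proj(d,P): cv2.circle(im,(int((a-x+.5)*4),int((b-y+.5)*4)),2,(0,255,255),-1)
    ims.append(im);print((x,y))
cv2.imwrite("pics/hold2.png",np.hstack(ims))
E
```

```text
time_s: 11.12
tool_pos: [0.5947, 0.1113, 0.102]
ee_rot: [2.592, 1.774, -0.002]
contact_force: [-0.1, 0.4, -1.8]
width: 0.0156
finger_force: 42.0
tcp [0.5947 0.1113 0.102 ] az 68.78 zdir [-9.e-04 -8.e-04 -1.e+00] t 11.125 F [-0.1  0.4 -1.8]
fk tray [ 0.5445 -0.0182 -1.9411] z 0.08534396907415726
rel stand x,y mm [-109.5    0.2]
tcp [0.5947 0.1113 0.102 ] az 68.78 zdir [-9.e-04 -8.e-04 -1.e+00] t 11.125 F [-0.1  0.4 -1.8]
fk tray [ 0.5445 -0.0182 -1.9411] z 0.08534396907415726
rel stand x,y mm [-109.5    0.2]
[ 0.06 -0.11  0.02]
(np.int64(246), np.int64(157))
(np.int64(259), np.int64(137))
```

View pics/hold2.png

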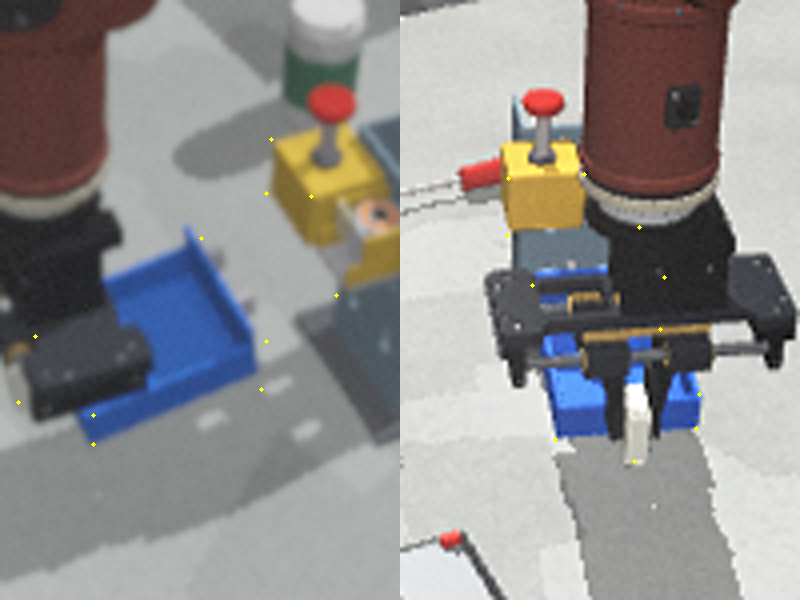

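Left crop (side): tray at (180,330), its back edge a few pixels higher than the projected FK points. Casing corner at (275,155). The force has gone, so the contact was real. I'll measure the tray's pitch in the grip numerically.

```bash
cat > pitch.py <<'E'
from fit import *
def run(vis=("side","scene")):
    s=bot.read_state();R=cv2.Rodrigues(np.array(s["ee_rot"]))[0];p=np.array(s["tool_pos"])
    # tray axes in tool: x=-toolx, y=tooly, z=-toolz ; tab centre at TCP
    Rt=R@np.diag([-1,1,-1.])
    def pose(q,P): # q: pitch, dx, dz, roll(about tray x), yaw
        Rp=cv2.Rodrigues(np.array([q[3],0,0.]))[0]@cv2.Rodrigues(np.array([0,-q[0],0]))[0]@cv2.Rodrigues(np.array([0,0,q[4]]))[0]
        L=np.atleast_2d(P)-[-.1389,0,.0167]   # tcp at tray (-.1389,0,.0167)
        return p+(Rt@(Rp@L.T+np.array([[q[1]],[0],[q[2]]]))).T
    obs=[]
    for c in vis:
        d=cam(c);l,S,m=bluemask(d);g=cv2.cvtColor(d["frame"],cv2.COLOR_RGB2GRAY)
        p0=proj(d,pose(np.zeros(5),[[-.06,0,.02]]))[0]
        H=cv2.convexHull(proj(d,pose(np.zeros(5),tray_pts())).astype(np.float32))
        mm=np.zeros(m.shape,np.uint8);cv2.fillConvexPoly(mm,H.astype(np.int32),1);mm=cv2.dilate(mm,np.ones((17,17)))
        M=(m&mm);q=np.concatenate([k[:,0] for k in cv2.findContours(M,cv2.RETR_EXTERNAL,cv2.CHAIN_APPROX_NONE)[0] if len(k)>12])
        cen=H[:,0].mean(0);keep=[]
        for a,b in q:
            if abs(cv2.pointPolygonTest(H,(float(a),float(b)),True))>7: continue
            u=np.array([a,b])-cen;u=u/np.linalg.norm(u);o=(np.array([a,b])+2.5*u).round().astype(int)
            if g[o[1],o[0]]>75: keep.append((a,b))
        print(c,len(q),len(keep));obs.append((d,np.array(keep,float)))
    def rt(q):
        r=[]
        for d,k in obs:
            H=cv2.convexHull(proj(d,pose(q,tray_pts())).astype(np.float32))
            r+=[cv2.pointPolygonTest(H,(float(a),float(b)),True)-.4 for a,b in k]
        return np.r_[r,q*[20,300,300,60,60]]
    r=least_squares(rt,np.zeros(5),loss="soft_l1",diff_step=1e-3,x_scale=[.01,.001,.001,.01,.01]);n=sum(len(k) for _,k in obs)
    print("pitch,roll,yaw deg",np.degrees(r.x[[0,3,4]]).round(2),"dx,dz mm",(1e3*r.x[1:3]).round(1),"rms0",np.sqrt(np.mean(rt(np.zeros(5))[:n]**2)).round(2),"rms",np.sqrt(np.mean(r.fun[:n]**2)).round(2))
    P=pose(r.x,[[0,-.05,.048],[0,.05,.048],[0,0,.038],[0,0,0]]);print("back top L,R, claws, back bottom:",P.round(4).tolist())
if __name__=="__main__":
    run();run(("side",));run(("scene",))
E
python3 pitch.py
```

```text
side 147 109
scene 175 114
pitch,roll,yaw deg [0.32 0.35 0.  ] dx,dz mm [0.1 0.8] rms0 2.68 rms 2.57
back top L,R, claws, back bottom: [[0.4979, 0.0004, 0.1351], [0.5911, -0.0358, 0.1357], [0.5445, -0.0178, 0.1254], [0.5447, -0.0181, 0.0874]]
side 149 108
pitch,roll,yaw deg [0. 0. 0.] dx,dz mm [ 0. -0.] rms0 2.49 rms 2.49
back top L,R, claws, back bottom: [[0.4982, 0.0005, 0.1339], [0.5914, -0.0356, 0.1339], [0.5448, -0.0175, 0.1239], [0.5448, -0.0175, 0.0859]]
scene 175 112
pitch,roll,yaw deg [ 0.   -0.17 -2.68] dx,dz mm [3.  6.1] rms0 2.8 rms 1.94
back top L,R, claws, back bottom: [[0.4921, 0.0025, 0.1403], [0.5836, -0.038, 0.14], [0.5378, -0.0177, 0.1301], [0.5377, -0.0177, 0.0921]]
```

```bash
sed -i 's/r=least_squares(rt,np.zeros(5),.*x_scale=\[[^]]*\]);/SC=np.array([.02,.002,.002,.02,.02]);r=least_squares(lambda w:rt((w-1)*SC),np.ones(5),loss="soft_l1",diff_step=.1);r.x=(r.x-1)*SC;/; s/\[20,300,300,60,60\]/[5,80,80,15,15]/' pitch.py; python3 pitch.py
```

```text
side 149 109
scene 177 114
pitch,roll,yaw deg [ 12.06 -16.79  -8.55] dx,dz mm [-0.9 -7.8] rms0 2.64 rms 1.71
back top L,R, claws, back bottom: [[0.5048, 0.0189, 0.1704], [0.5887, -0.0292, 0.1449], [0.5433, -0.006, 0.1483], [0.5305, -0.0096, 0.1127]]
side 149 109
pitch,roll,yaw deg [  9.69 -18.82  -5.56] dx,dz mm [ -3.  -10.4] rms0 2.49 rms 1.16
back top L,R, claws, back bottom: [[0.5108, 0.0129, 0.1631], [0.5957, -0.0302, 0.1326], [0.5496, -0.0091, 0.1385], [0.5361, -0.0107, 0.1031]]
scene 177 112
pitch,roll,yaw deg [ 6.23 -4.32 -3.74] dx,dz mm [ 8.3 -6.4] rms0 2.72 rms 1.63
back top L,R, claws, back bottom: [[0.4931, 0.0024, 0.1463], [0.5836, -0.0396, 0.1395], [0.5372, -0.0193, 0.133], [0.5331, -0.0222, 0.0953]]
```

```bash
cat > p2.py <<'E'
from fit import *
import sys
s=bot.read_state();R=cv2.Rodrigues(np.array(s["ee_rot"]))[0];p=np.array(s["tool_pos"]);Rt=R@np.diag([-1,1,-1.])
G=np.array([-.1389,0,.0167+.019])
def pose(a,P):
    L=np.atleast_2d(P)-G;c,n=np.cos(a),np.sin(a)   # a>0: back up
    L=np.c_[c*L[:,0]-n*L[:,2],L[:,1],n*L[:,0]+c*L[:,2]]+[0,0,.019]
    return p+(Rt@L.T).T
def vis(d,b,a): # blue mask agreement: fraction, ignoring dark gripper / red arm pixels
    H=cv2.convexHull(proj(d,pose(a,tray_pts())).astype(np.float32)*1);h=np.zeros(b.shape,np.uint8);cv2.fillConvexPoly(h,(H*16).round().astype(np.int32),1,shift=4);return h
for c in ["side","scene"]:
    d=cam(c);_,_,b=bluemask(d);hv=hsv(d);gr=cv2.cvtColor(d["frame"],cv2.COLOR_RGB2GRAY)
    bg=(gr>85)&(hv[...,1]<80)          # pale bench, shadowed bench too
    box=cv2.dilate(vis(d,b,0),np.ones((31,31)))
    print(c,[(deg,int((h&(bg&~b.astype(bool))).sum()),int(((1-h)&b&box).sum())) for deg in range(-6,16,2) for h in [vis(d,b,np.radians(deg))]])
E
python3 p2.py
```

```text
side [(-6, 253, 30), (-4, 214, 8), (-2, 212, 2), (0, 206, 1), (2, 221, 0), (4, 226, 3), (6, 250, 6), (8, 261, 9), (10, 277, 15), (12, 303, 27), (14, 327, 48)]
scene [(-6, 274, 32), (-4, 252, 27), (-2, 236, 26), (0, 215, 26), (2, 201, 26), (4, 198, 6), (6, 202, 7), (8, 217, 21), (10, 234, 30), (12, 246, 43), (14, 260, 50)]
```

The tray is pitched back-end-up by a few degrees: on the way in I was still descending when its back wall caught the dispenser front. I'll set it down flat on open bench, release and regrip it so it is level. Then I'll approach at the final height only.

```bash
python3 -m jog '[[[0.05,-0.15,0,0,0,0,1],[0.07,-0.267,0.1,0,0,0,1],[0.07,-0.267,0.2,0,0,0,1],[0.07,-0.267,0.26,0,0,0,1],[0.07,-0.267,0.275,0,0,0,1],[0.07,-0.267,0.283,0,0,0,1],[0.07,-0.267,0.283,0,0,0,1],[0.07,-0.267,0.283,0,0,0,0.4],[0.07,-0.267,0.283,0,0,0,0.4],[0.07,-0.267,0.283,0,0,0,0.4],[0.07,-0.267,0.283,0,0,0,0.4]]]'
python3 - <<'E'
from fit import *
s=bot.read_state();R=cv2.Rodrigues(np.array(s["ee_rot"]))[0];print(R[:,2],np.degrees(np.arctan2(R[1,0],R[0,0])))
E
python3 -m jog '[[[0,0,0,0,0,0,1],[0,0,0,0,0,0,1],[0,0,0,0,0,0,1],[0,0,0,0,0,0,1],[0,0,0,0,0,0,1],[0,0,0,0,0,0,1]]]'
```

```text
time_s: 13.1
tool_pos: [0.5279, 0.161, 0.0178]
ee_rot: [2.591, 1.776, 0.0]
contact_force: [0.2, 0.6, 0.3]
width: 0.0257
finger_force: 0.0
[ 1.50718513e-04  1.97288656e-05 -9.99999988e-01] 68.8561433129921
time_s: 13.85
tool_pos: [0.5279, 0.161, 0.0177]
ee_rot: [-2.591, -1.776, -0.0]
contact_force: [-0.0, -0.5, 0.4]
width: 0.0154
finger_force: 30.0
```

```bash
python3 -m jog '[[[0,0,-0.1,0,0,0,1],[0,0,-0.2,0,0,0,1],[0,0.1,-0.283,0,0,0,1],[0,0.2,-0.283,0,0,0,1],[-0.03,0.267,-0.283,0,0,0,1],[-0.08,0.267,-0.283,0,0,0,1],[-0.1,0.267,-0.283,0,0,0,1],[-0.1,0.267,-0.283,0,0,0,1],[-0.1,0.267,-0.283,0,0,0,1]]]'; sed -i 's/p\[2\]-.0167/p[2]-.0177/g' look.py; python3 look.py; sed -i 's/,.0167/,.0177/' p2.py; python3 p2.py
```

```text
time_s: 14.98
tool_pos: [0.5914, 0.1049, 0.1028]
ee_rot: [-2.59, -1.777, -0.0]
contact_force: [-0.2, -0.4, -1.1]
width: 0.0163
finger_force: 30.0
tcp [0.5914 0.1049 0.1028] az 68.91 zdir [ 2.e-04  2.e-04 -1.e+00] t 14.975 F [-0.2 -0.4 -1.1]
fk tray [ 0.5414 -0.0247 -1.9389] z 0.08507161568046612
rel stand x,y mm [-102.2   -0.3]
side [(-6, 165, 1), (-4, 156, 0), (-2, 172, 0), (0, 185, 0), (2, 208, 0), (4, 248, 6), (6, 284, 31), (8, 312, 64), (10, 352, 79), (12, 381, 117), (14, 414, 136)]
scene [(-6, 257, 6), (-4, 234, 0), (-2, 210, 0), (0, 194, 0), (2, 187, 0), (4, 201, 8), (6, 215, 18), (8, 232, 29), (10, 248, 40), (12, 266, 51), (14, 286, 62)]
```

```bash
python3 -m jog '[[[-0.05,0.001,0,0,0,0,1],[-0.1,0.001,0,0,0,0,1],[-0.15,0.001,0,0,0,0,1],[-0.18,0.001,0,0,0,0,1],[-0.21,0.001,0,0,0,0,1],[-0.24,0.001,0,0,0,0,1],[-0.27,0.001,0,0,0,0,1],[-0.27,0.001,0,0,0,0,1],[-0.27,0.001,0,0,0,0,1]]]'; python3 look.py
```

```text
time_s: 16.2
tool_pos: [0.5629, 0.0289, 0.1026]
ee_rot: [-2.591, -1.776, -0.0]
contact_force: [0.6, -0.1, -1.2]
width: 0.016
finger_force: 30.0
tcp [0.5629 0.0289 0.1026] az 68.87 zdir [ 2.e-04  3.e-04 -1.e+00] t 16.2 F [ 0.6 -0.1 -1.2]
fk tray [ 0.5128 -0.1007 -1.9395] z 0.08491509957593996
rel stand x,y mm [-21.1   0.4]
```

```bash
python3 -m jog '[[[-0.01,0,0,0,0,0,1],[-0.02,0,0,0,0,0,1],[-0.03,0,0,0,0,0,1],[-0.04,0,0,0,0,0,1],[-0.045,0,0,0,0,0,1],[-0.045,0,0,0,0,0,1]]]'; python3 look.py
```

```text
time_s: 16.95
tool_pos: [0.5579, 0.0158, 0.1026]
ee_rot: [2.592, 1.776, 0.0]
contact_force: [-0.1, -0.7, -2.4]
width: 0.0156
finger_force: 30.0
tcp [0.5579 0.0158 0.1026] az 68.84 zdir [ 0.  0. -1.] t 16.95 F [-0.1 -0.7 -2.4]
fk tray [ 0.5078 -0.1138 -1.9401] z 0.08486989441812068
rel stand x,y mm [-7.1  0.5]
```

```bash
python3 -m jog '[[[-0.008,0,0,0,0,0,1],[-0.016,0,0,0,0,0,1],[-0.022,0,0,0,0,0,1],[-0.027,0,0,0,0,0,1],[-0.027,0,0,0,0,0,1]]]'; python3 look.py
```

```text
time_s: 17.58
tool_pos: [0.555, 0.0082, 0.1026]
ee_rot: [2.591, 1.776, -0.0]
contact_force: [-0.4, -0.3, -1.6]
width: 0.0161
finger_force: 30.0
tcp [0.555  0.0082 0.1026] az 68.85 zdir [-0. -0. -1.] t 17.575 F [-0.4 -0.3 -1.6]
fk tray [ 0.5049 -0.1213 -1.94  ] z 0.08487240959634457
rel stand x,y mm [1.  0.5]
```

```bash
python3 -m jog '[[[-0.005,0,0,0,0,0,1],[-0.01,0,0,0,0,0,1],[-0.01,0,0,0,0,0,1]]]'; python3 look.py
```

```text
time_s: 17.95
tool_pos: [0.5544, 0.0067, 0.1028]
ee_rot: [-2.59, -1.777, -0.003]
contact_force: [2.2, 4.6, -2.5]
width: 0.0157
finger_force: 30.0
tcp [0.5544 0.0067 0.1028] az 68.9 zdir [ 0.0011  0.0014 -1.    ] t 17.95 F [ 2.2  4.6 -2.5]
fk tray [ 0.5044 -0.1229 -1.939 ] z 0.08514179185302248
rel stand x,y mm [2.6 0.6]
```

```bash
python3 -m jog '[[[0.003,0,0,0,0,0,1],[0.003,0,0.01,0,0,0,1],[0.003,0,0.02,0,0,0,1],[0.003,0,0.03,0,0,0,1],[0.003,0,0.038,0,0,0,1],[0.003,0,0.038,0,0,0,1]]]'; python3 look.py
```

```text
time_s: 18.7
tool_pos: [0.5544, 0.0067, 0.0909]
ee_rot: [-2.591, -1.776, -0.001]
contact_force: [3.7, 3.0, -2.2]
width: 0.0157
finger_force: 30.0
tcp [0.5544 0.0067 0.0909] az 68.87 zdir [ 2.e-04  5.e-04 -1.e+00] t 18.7 F [ 3.7  3.  -2.2]
fk tray [ 0.5043 -0.1228 -1.9395] z 0.07321309941441831
rel stand x,y mm [2.6 0.5]
```

```bash
python3 -m jog '[[[0,0,0.004,0,0,0,1],[0,0,0.007,0,0,0,1],[0,0,0.01,0,0,0,1],[0,0,0.01,0,0,0,1]]]'; python3 look.py
```

```text
time_s: 19.2
tool_pos: [0.5545, 0.0068, 0.0885]
ee_rot: [2.591, 1.777, 0.001]
contact_force: [1.6, 5.8, 3.1]
width: 0.0158
finger_force: 30.0
tcp [0.5545 0.0068 0.0885] az 68.88 zdir [ 6.e-04  3.e-04 -1.e+00] t 19.2 F [1.6 5.8 3.1]
fk tray [ 0.5045 -0.1227 -1.9394] z 0.07076757992807112
rel stand x,y mm [2.5 0.6]
```

```bash
python3 -m jog '[[[0,0,0.004,0,0,0,1],[0,0,0.007,0,0,0,1],[0,0,0.007,0,0,0,1]]]'; python3 look.py; python3 -m jog '[[[0,0,-0.003,0,0,0,0],[0,0,-0.004,0,0,0,-0.2],[0,0,-0.004,0,0,0,-0.2],[0,0,-0.004,0,0,0,-0.2],[0,0,-0.004,0,0,0,-0.2],[0,0,-0.004,0,0,0,-0.2]]]'
```

```text
time_s: 19.58
tool_pos: [0.5546, 0.0071, 0.0864]
ee_rot: [-2.591, -1.777, -0.002]
contact_force: [2.1, 6.6, 2.2]
width: 0.0159
finger_force: 30.0
tcp [0.5546 0.0071 0.0864] az 68.89 zdir [ 8.e-04  6.e-04 -1.e+00] t 19.575 F [2.1 6.6 2.2]
fk tray [ 0.5046 -0.1225 -1.9392] z 0.06873017034429812
rel stand x,y mm [2.2 0.6]
time_s: 20.32
tool_pos: [0.5543, 0.0064, 0.0873]
ee_rot: [2.591, 1.776, -0.0]
contact_force: [-0.1, 0.9, -0.4]
width: 0.052
finger_force: 0.0
```

```bash
python3 -m jog '[[[0,0,-0.05,0,0,0,-0.2],[0,0,-0.2,0,0,0,-0.2],[0,0,-0.4,0,0,0,-0.2],[0,0,-0.6,0,0,0,-0.2],[0,0,-0.8,0,0,0,0.2],[-0.15,0,-0.9,0,0,0,0.6],[-0.3,0,-0.95,0,0,0,1],[-0.3,0,-0.95,0,0,0,1],[-0.3,0,-0.95,0,0,0,1]]]'
python3 - <<'E'
from fit import *
ims=[];ST=np.array([.5048,-.1202,-1.9401])
for c in ["wrist","side","scene"]:
    d=cam(c);p0=proj(d,T(ST,[[-.06,0,.1]]))[0];l,S,m=bluemask(d)
    k=[i for i in range(1,len(S)) if S[i,4]>100];print(c,p0,[S[i].tolist() for i in k])
    w,h={"wrist":(90,150),"side":(90,150),"scene":(60,100)}[c] if c!="wrist" else (140,232)
    x=int(np.clip(p0[0]-w/2,0,560-w));y=int(np.clip(p0[1]-h*.55,0,420-h))
    im=cv2.resize(d["frame"][y:y+h,x:x+w],(266 if c!="wrist" else 266,440),interpolation=cv2.INTER_CUBIC)[:,:,::-1].copy()
    for a,b in proj(d,T(ST+[-.0009,-.0022,0],np.array([[0,-.05,.048],[0,.05,.048],[-.121,-.05,.03],[-.121,.05,.03],[-.138,0,.05]])+[0,0,.072])): cv2.circle(im,(int((a-x+.5)*266/w),int((b-y+.5)*440/h)),2,(0,255,255),-1)
    ims.append(im)
cv2.imwrite("pics/hung.png",np.hstack(ims))
s=bot.read_state();print(s["tool_pos"],s["time_s"],s["width"],s["contact_force"])
E
```

```text
time_s: 21.45
tool_pos: [0.5218, -0.0768, 0.3728]
ee_rot: [2.591, 1.777, 0.001]
contact_force: [0.3, 0.2, -1.4]
width: 0.0101
finger_force: 0.0
wrist [279.31670727 163.48857017] [[242, 114, 76, 80, 4444]]
side [319.48735218 231.87183195] [[293, 219, 55, 40, 1312]]
scene [305.20159975 207.11627937] [[196, 26, 50, 44, 1657], [288, 193, 37, 35, 961]]
[ 0.5218809  -0.07610548  0.37203965] 21.6 0.002518112163662677 [ 0.35499661  0.74042156 -0.42438611]
```

View pics/hung.png

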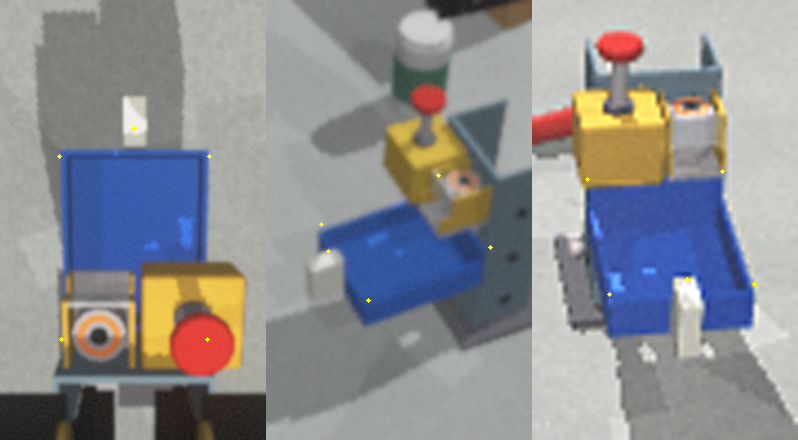

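The tray hangs in the slots: wrist panel body (135,215), tab (135,120); side (400,260); scene (665,255). It is square to the stand with only a small natural sag, and its resting height matched the felt contact (about 72 mm). The tray is empty, and the cap in the wrist panel is at (203,345). Now the plunger.

```bash
python3 -m jog '[[[-0.03,0.06,0,0,0,0,1],[-0.059,0.11,0,0,0,0,1],[-0.059,0.11,0.1,0,0,0,1],[-0.059,0.11,0.2,0,0,0,1],[-0.059,0.11,0.3,0,0,0,1],[-0.059,0.11,0.35,0,0,0,1],[-0.059,0.11,0.35,0,0,0,1],[-0.059,0.11,0.35,0,0,0,1]]]'
cat > st.py <<'E'
from fit import *
s=bot.read_state();print(np.round(s["tool_pos"],4),"F",np.round(s["contact_force"],1),"tau",np.round(s["ft_torque"],2),s["width"].round(4),s["time_s"])
E
python3 st.py
```

```text
time_s: 22.6
tool_pos: [0.5469, -0.1061, 0.2684]
ee_rot: [2.591, 1.776, 0.002]
contact_force: [0.4, -0.5, -0.2]
width: 0.0002
finger_force: 0.0Traceback (most recent call last):
  File "st.py", line 2, in <module>
    s=bot.read_state();print(np.round(s["tool_pos"],4),"F",np.round(s["contact_force"],1),"tau",np.round(s["ft_torque"],2),s["width"].round(4),s["time_s"])
                                                                                                                           ^^^^^^^^^^^^^^^^
AttributeError: 'float' object has no attribute 'round'
```

```bash
sed -i 's/,s\["width"\].round(4)//' st.py; python3 -m jog '[[[0,0,0.04,0,0,0,1],[0,0,0.06,0,0,0,1],[0,0,0.075,0,0,0,1],[0,0,0.09,0,0,0,1],[0,0,0.105,0,0,0,1],[0,0,0.12,0,0,0,1],[0,0,0.135,0,0,0,1],[0,0,0.145,0,0,0,1],[0,0,0.145,0,0,0,1]]]'; python3 st.py
```

```text
time_s: 23.72
tool_pos: [0.5461, -0.106, 0.2244]
ee_rot: [2.591, 1.776, -0.0]
contact_force: [-3.6, 0.3, 8.1]
width: 0.0
finger_force: 3.9
[ 0.5461 -0.106   0.2244] F [-3.6  0.3  8.1] tau [ 0.02  0.91 -0.02] 23.725
```

```bash
python3 -m jog '[[[0,0,0.005,0,0,0,1],[0,0,0.01,0,0,0,1],[0,0,0.014,0,0,0,1],[0,0,0.014,0,0,0,1]]]'; python3 st.py;  python3 -m jog '[[[0,0,0.005,0,0,0,1],[0,0,0.007,0,0,0,1],[0,0,0.007,0,0,0,1]]]'; python3 st.py
```

```text
time_s: 24.22
tool_pos: [0.5461, -0.1059, 0.2204]
ee_rot: [2.591, 1.776, -0.0]
contact_force: [-4.7, 0.3, 9.1]
width: 0.0007
finger_force: 4.4
[ 0.5461 -0.1059  0.2204] F [-4.7  0.3  9.1] tau [ 0.02  1.02 -0.02] 24.225
time_s: 24.6
tool_pos: [0.5461, -0.106, 0.2184]
ee_rot: [2.591, 1.776, -0.0]
contact_force: [-5.2, -1.0, 8.6]
width: 0.0004
finger_force: 4.6
[ 0.5461 -0.106   0.2184] F [-5.2 -1.   8.6] tau [ 0.1   1.03 -0.02] 24.6
```

```bash
python3 -m jog '[[[0,0,0.004,0,0,0,1],[0,0,0.007,0,0,0,1],[0,0,0.007,0,0,0,1]]]'; python3 st.py;  python3 -m jog '[[[0,0,0.004,0,0,0,1],[0,0,0.007,0,0,0,1],[0,0,0.007,0,0,0,1]]]'; python3 st.py
```

```text
time_s: 24.98
tool_pos: [0.5461, -0.106, 0.2164]
ee_rot: [2.591, 1.776, -0.0]
contact_force: [-5.4, 0.9, 8.8]
width: 0.0004
finger_force: 4.8
[ 0.5461 -0.106   0.2164] F [-5.4  0.9  8.8] tau [ 0.06  1.04 -0.04] 24.975
time_s: 25.35
tool_pos: [0.5461, -0.106, 0.2143]
ee_rot: [2.591, 1.776, -0.0]
contact_force: [-4.9, 1.2, 10.2]
width: 0.0004
finger_force: 5.0
[ 0.5461 -0.106   0.2143] F [-4.9  1.2 10.2] tau [ 0.05  1.11 -0.02] 25.35
```

```bash
for i in 1; do python3 -m jog '[[[0,0,0.003,0,0,0,1],[0,0,0.005,0,0,0,1],[0,0,0.005,0,0,0,1]]]'; python3 st.py; done;  python3 -m jog '[[[0,0,0.003,0,0,0,1],[0,0,0.005,0,0,0,1],[0,0,0.005,0,0,0,1]]]'; python3 st.py
```

```text
time_s: 25.72
tool_pos: [0.5461, -0.106, 0.2131]
ee_rot: [2.591, 1.776, -0.0]
contact_force: [-6.8, 0.2, 11.9]
width: 0.0003
finger_force: 5.9
[ 0.5461 -0.106   0.2131] F [-6.8  0.2 11.9] tau [ 0.07  1.35 -0.01] 25.725
time_s: 26.1
tool_pos: [0.5461, -0.1059, 0.2128]
ee_rot: [2.59, 1.775, -0.0]
contact_force: [-10.4, 0.7, 22.3]
width: 0.0002
finger_force: 11.1
[ 0.5461 -0.1059  0.2128] F [-10.4   0.7  22.3] tau [ 0.22  2.39 -0.  ] 26.1
```

Bottomed at about 34 mm: the force jumped from 12 to 22 N. Hold for a moment, then release upward.

```bash
python3 -m jog '[[[0,0,0,0,0,0,1],[0,0,0,0,0,0,1],[0,0,-0.03,0,0,0,1],[0,0,-0.06,0,0,0,1],[0,0,-0.09,0,0,0,1],[0,0,-0.12,0,0,0,1],[0,0,-0.2,0,0,0,1],[0,0,-0.35,0,0,0,1],[0.15,0,-0.5,0,0,0,1],[0.3,0,-0.5,0,0,0,1],[0.3,0,-0.5,0,0,0,1],[0.3,0,-0.5,0,0,0,1]]]'; python3 st.py; python3 - <<'E'
from fit import *
ST=np.array([.5039,-.1224,-1.9401])
for c in ["wrist","side","scene"]:
    d=cam(c)
    for q in ["bearing_1","plunger","tray"]:
        for r in bot.regions_of(c,q)[:4]: print(c,q,round(r["p"],2),np.round(r["box"]).tolist())
    h=hsv(d);o=((h[...,0]>4)&(h[...,0]<17)&(h[...,1]>90)&(h[...,2]>110)).astype(np.uint8)
    n,l,S,ce=cv2.connectedComponentsWithStats(o);p0=proj(d,T(ST,[[-.06,0,.1],[-.1,-.02,.09],[-.018,-.02,.17],[-.03,.033,.247]]));print(c,"expect tray mid, tray bearing, magazine, cap",p0.round().tolist())
    print([(int(S[i,4]),ce[i].round().tolist()) for i in range(1,n) if S[i,4]>5 and np.hypot(*(ce[i]-p0[0]))<90])
E
```

```text
time_s: 27.6
tool_pos: [0.5786, -0.0226, 0.3597]
ee_rot: [-2.591, -1.776, 0.001]
contact_force: [0.0, -0.4, 0.3]
width: 0.0007
finger_force: 0.0
[ 0.5786 -0.0226  0.3597] F [ 0.  -0.4  0.3] tau [-0.05 -0.05  0.01] 27.6
wrist bearing_1 0.81 [240.0, 213.0, 24.0, 24.0]
wrist plunger 0.45 [556.0, 60.0, 9.0, 16.0]
wrist tray 0.95 [255.0, 191.0, 78.0, 91.0]
wrist expect tray mid, tray bearing, magazine, cap [[254.0, 220.0], [239.0, 189.0], [233.0, 272.0], [279.0, 298.0]]
[(160, [240.0, 212.0])]
side bearing_1 0.44 [340.0, 211.0, 8.0, 6.0]
side plunger 0.67 [140.0, 278.0, 14.0, 16.0]
side plunger 0.41 [346.0, 223.0, 65.0, 87.0]
side tray 0.98 [316.0, 239.0, 63.0, 41.0]
side expect tray mid, tray bearing, magazine, cap [[320.0, 232.0], [310.0, 243.0], [340.0, 214.0], [329.0, 181.0]]
[(17, [341.0, 211.0]), (20, [321.0, 242.0])]
scene bearing_1 0.4 [310.0, 212.0, 8.0, 2.0]
scene plunger 0.57 [208.0, 209.0, 14.0, 23.0]
scene plunger 0.47 [389.0, 284.0, 18.0, 27.0]
scene tray 0.91 [305.0, 213.0, 36.0, 44.0]
scene expect tray mid, tray bearing, magazine, cap [[305.0, 207.0], [314.0, 216.0], [310.0, 180.0], [294.0, 161.0]]
[(7, [284.0, 179.0]), (24, [312.0, 211.0])]
```

```bash
python3 - <<'E'
from fit import *
import pickle
v2=pickle.load(open("v2.pkl","rb"))
for c in ["side","scene"]:
    now=cam(c)
    for n,d in (("before",v2[c]),("now",now)):
        h=hsv(d);o=(((h[...,0]<4)|(h[...,0]>174))&(h[...,1]>180)&(h[...,2]>120)).astype(np.uint8)
        k,l,S,ce=cv2.connectedComponentsWithStats(o);p=proj(d,[[.546,-.105,.245]])[0];print(c,n,p.round(),[(int(S[i,4]),ce[i].round(1).tolist()) for i in range(1,k) if S[i,4]>15 and np.hypot(*(ce[i]-p))<30])
print(bot.read_state()["time_s"])
E
```

```text
side before [329. 182.] []
side now [329. 182.] [(22, [328.9, 182.0])]
scene before [294. 162.] []
scene now [294. 162.] []
28.3
```

```bash
python3 -c "
from workcell import bot
print(bot.close_job())"
```

```text
the job is handed in; nothing more can be done
None
```

The job is handed in at 28 s. The tray hangs by its claws in the upper slots, and one full plunger stroke (about 34 mm, 22 N at the stop) dropped one bearing into it. The cap is back up and the other bearings are still in the magazine. On the first approach the tray bumped the upright or dispenser at about 16 N and tilted in the grip, so I set it down level and regripped it before hanging it.

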